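Stir the humidity pellets

TASK

Take the wooden spoon from its rest and stir the clay humidity pellets in the steel bowl right down to the bottom, resting the blade on the bowl's floor for a moment, until at least one brown and one white pellet lie on each side of the line through the bowl's two handles; then lay the spoon back across both bars of its rest. Be gentle: only the spoon may touch the bowl and pellets, never press hard with it, keep every pellet in the bowl and do not shove the bowl along. Leave the cheese and the jar alone.

Things in the scene. Friction and masses are not known exactly. Their poses are not given: they have to be found in the camera images.
- bowl: loose open steel bowl, 0.9 kg, 45 mm high; outer radius 84 mm at foot, 100 mm at rim, wall 4 mm; flat inner floor (radius 80 mm) 5 mm above the origin. Origin: centre of underside, z up. Two blue wire lugs reach 122 mm from the centre, 40 mm high, at +x and -x: the x axis is the line through the handles. At the start brown pellets lie on its +y side, white on -y
- rest: fixed white spoon rest: plate 150 x 120 x 8 mm with two crossbars along y at x = +55 and -55 mm, 12 mm wide, tops 35 mm above the table, with 14 mm lips at their ends (inner faces at y = +50 and -50 mm); clear gap of 98 mm between the bars. Origin: centre of the underside; the spoon lies roughly along its x axis across both bars
- spoon: loose wooden spoon, 240 mm long, 80 g: square handle 12 x 12 mm from x = -120 to +75 mm, then a flat blade 22 mm wide, 8 mm thick, round-ended, to x = +120 mm. Origin: half way along, in the handle's underside; +x points to the blade, z up as it lies on the rest (blade towards the robot). It may be laid back either way round
- spoon_grip (a point): middle of the spoon's blue grip sleeve (44 mm long, 16 mm wide, 22 mm tall, centred 20 mm from the middle of the spoon on the handle's side, 140 mm from the blade's end), in the middle of the handle's thickness
- spoon_tip (a point): the end of the spoon's blade, middle of its width and thickness
- cheese: loose small cheese wheel, radius 45 mm, height 40 mm, bystander; origin at the centre of its underside
- jar: loose sample jar with a blue cap, radius 19 mm, height 65 mm, bystander; origin at the centre of its underside
- brown0: brown (terracotta) clay humidity pellet, a drum 26 mm across and 20 mm high with bevelled edges, 15 g, loose in the bowl; origin at its centre
- brown1: brown (terracotta) clay humidity pellet, a drum 26 mm across and 20 mm high with bevelled edges, 15 g, loose in the bowl; origin at its centre
- brown2: brown (terracotta) clay humidity pellet, a drum 26 mm across and 20 mm high with bevelled edges, 15 g, loose in the bowl; origin at its centre
- brown3: brown (terracotta) clay humidity pellet, a drum 26 mm across and 20 mm high with bevelled edges, 15 g, loose in the bowl; origin at its centre
- white0: white clay humidity pellet, a drum 26 mm across and 20 mm high with bevelled edges, 15 g, loose in the bowl; origin at its centre
- white1: white clay humidity pellet, a drum 26 mm across and 20 mm high with bevelled edges, 15 g, loose in the bowl; origin at its centre
- white2: white clay humidity pellet, a drum 26 mm across and 20 mm high with bevelled edges, 15 g, loose in the bowl; origin at its centre
- white3: white clay humidity pellet, a drum 26 mm across and 20 mm high with bevelled edges, 15 g, loose in the bowl; origin at its centre

How it is judged (in metres and radians):
On the way, in this order (a step that is already met when the one before it is completed fails the run):
1. the spoon is lifted clear of its rest (height (world z) of spoon_grip above 0.09 m), for 0.1 s.
2. the blade's end rests on the bowl's floor, under the pellets' tops (contact force between spoon and bowl above 0.3 N and z of spoon_tip in the frame of bowl below 0.013 m and horizontal distance between spoon_tip and bowl below 0.075 m), for 0.2 s.
At the end, for the whole second after the job is handed in: At least one brown and one white pellet are centred on each side of the bowl's x axis; all eight are in the bowl, at rest; the spoon lies still across both rest bars (origin 30-52 mm high, within 45 mm along and 55 mm across of the rest's centre, within 0.5 rad of its x axis, either way round) (y of any of brown0, brown1, brown2, brown3 in the frame of bowl above 0 m and y of any of brown0, brown1, brown2, brown3 in the frame of bowl below 0 m and y of any of white0, white1, white2, white3 in the frame of bowl above 0 m and y of any of white0, white1, white2, white3 in the frame of bowl below 0 m and horizontal distance between each of brown0, brown1, brown2, brown3, white0, white1, white2, white3 and bowl below 0.095 m and height (world z) of each of brown0, brown1, brown2, brown3, white0, white1, white2, white3 below 0.055 m and height (world z) of spoon between 0.03 and 0.052 m and angle between the x axis of spoon and the x axis of rest, either way round below 0.5 rad and x of spoon in the frame of rest between -0.045 and 0.045 m and y of spoon in the frame of rest between -0.055 and 0.055 m and linear speed of spoon below 0.02 m/s and linear speed of each of brown0, brown1, brown2, brown3, white0, white1, white2, white3 below 0.03 m/s); the robot touches nothing.
It fails at once if the spoon presses on the bowl with more than 20 N (contact force between spoon and bowl above 20 N).
It fails at once if the spoon presses on a pellet with more than 20 N (contact force between spoon and brown0 above 20 N or contact force between spoon and brown1 above 20 N or contact force between spoon and brown2 above 20 N or contact force between spoon and brown3 above 20 N or contact force between spoon and white0 above 20 N or contact force between spoon and white1 above 20 N or contact force between spoon and white2 above 20 N or contact force between spoon and white3 above 20 N).
It fails at once if the robot itself touches a pellet or the bowl (contact force between any of the arm, the fingers and brown0 above 1 N or contact force between any of the arm, the fingers and brown1 above 1 N or contact force between any of the arm, the fingers and brown2 above 1 N or contact force between any of the arm, the fingers and brown3 above 1 N or contact force between any of the arm, the fingers and white0 above 1 N or contact force between any of the arm, the fingers and white1 above 1 N or contact force between any of the arm, the fingers and white2 above 1 N or contact force between any of the arm, the fingers and white3 above 1 N or contact force between any of the arm, the fingers and bowl above 1 N).
It fails at once if the bowl is shoved more than 40 mm (distance of bowl from where it was at the start of the episode above 0.04 m).
It fails at once if the cheese or the jar is moved more than 20 mm (distance of any of cheese, jar from where it was at the start of the episode above 0.02 m).
It also fails if it takes over 64 s, if anything falls off the work surface, if the arm or the gripper's body presses on something with over 40 N, if the wrist force passes 120 N, or if a joint passes its speed limit or range.

ROBOT

A 6-joint arm with a two-finger parallel gripper is mounted at the origin on the work surface. World frame = base frame: x ahead of the robot, y to its left, z up, the work surface at z = 0. Lengths are in mm, angles in rad, forces in N, time in s.
With the tool pointing down it reaches from about 350 to 875 mm from the base axis. Payload 4.2 kg.
Tool frame: the origin (TCP) lies at the very end of the fingers, on their centre line; the grasp point (between the pads) lies 19 mm behind it; z points along the fingers, y is the line along which they close (so a half turn about z gives the same grasp; the last joint's range is limited). The gripper opens to 85 mm and grips with 20 to 120 N. Pads are 22 mm wide; open, the fingers measure 114 mm over their backs; the gripper's body (76 mm by 85 mm) begins 54 mm behind the grasp point. The pads swing forward as they close: fully open they stand 13 mm farther back than shut.
Start: joints at [1.511, 0.385, 0.008, 0, -1.194, -0.259], TCP at [195.859, 593.497, 231.312] pointing down, gripper open.
Joint ranges: [-3.14, 3.14], [-1.21, 2.06], [-1.07, 1.41], [-3.16, 2.05], [-2.99, -0.16], [-3.1, 3.1]. Speed limits (rad/s): [2.79, 2.79, 3.14, 3.14, 3.14, 3.14].

INTERFACE

Orientations are given as a unit quaternion [x, y, z, w].
In Python, from bench import read_state, get_image, get_calibration, job_done gives the robot as it stands.
- The arm moves only by the shell command python3 -m creep 'ROWS'. ROWS is a JSON object of lists of equal length, an entry for each row: "translation": the shift along the world's x, y, z in cm, a list of three; "delta_rot": the turn, a rotation vector about the world's x, y, z in degrees, a list of three; "hand": the finger opening in cm, from 0 to 8.54. A call has 1 to 8 rows; each row is the pose to reach, as a shift and turn from the pose commanded when the call began; what a row does not reach only later rows make up. A row lasts 1/8 s, in which the tool goes at most 62.5 mm and 10.7 degrees, less where a joint would pass 70% of its speed; a pose out of reach is approached as far as the arm can. A call with a gripper value outside its range is refused whole. The fingers move at their own pace and stop on an object; the grip force is fixed at half the most. Time passes only in rows, so rows that repeat a pose let the fingers close. It gives the time, the measured TCP pose, the force, the opening and the grip force at its end, in the units of the state.
- read_state(): the state, without advancing time (a new reading comes with each control period).
- get_image(name): name is "scene" or "top" or "wrist"; returns (picture, depth): 420x560x3 uint8, red, green, blue; 420x560 float32, mm along the optical axis (not along the pixel's ray), 0 where there is no reading.
- get_calibration(name): a dict with "intrinsics" (3x3 intrinsics, pixels), "xyz" and "attitude" of the camera in the world. Camera axes: x right, y down, z forward; pixel columns grow to the right and rows downward; lengths in mm; the calibration is good to about 2 mm. A picture is of the moment at which its call begins: read the wrist's pose just before it. get_calibration takes no time and is no camera call; for the wrist camera it gives the pose at the moment of the call.
- job_done(): hands the job in; it is judged then, once.
The state is a dict: "clock": time; "joints": joint angles; "joint_vel": joint speeds; "joint_efforts": joint torques, N m; "position": TCP position; "ee_rot": TCP orientation; "contact_force": force on the tool from outside, world axes, zero at the start; "wrist_torque": the same for the moment, N m; "gripper_width": finger opening in mm; "grasp_force": force on a finger pad.
Only numpy, scipy, OpenCV 4.12 (cv2) and the standard library are available. Lean on these libraries where they do the work, as an engineer would, in place of code of your own. Each camera call takes 0.05 s, during which the arm holds its last target. There are 200 camera calls.

## Working session

There is one attempt and no reset: what is moved stays moved. The work goes in short steps, Python scripts to look and compute and a shell command to move; the robot and the scene stay as the last step left them, time stands still between calls to the robot, and variables do not carry over. Pictures are saved under pics/ and viewed, at most 10 in all, crops included, and the job is handed in when it is done.

```bash
ls; mkdir -p pics; cat > h.py <<'E'
import numpy as np, cv2
from scipy.spatial.transform import Rotation as R
from bench import read_state, get_image, get_calibration, job_done
def cal(n):
    c=get_calibration(n); K=np.array(c["intrinsics"]); a=np.array(c["attitude"])
    M=R.from_quat(a).as_matrix() if a.size==4 else a
    return K,np.array(c["xyz"]),M
def ray(n,u,v,z,c=None):
    K,p,M=c or cal(n); d=M@np.linalg.inv(K)@np.array([u,v,1.]); return p+d*(z-p[2])/d[2]
def cloud(n,D,c=None):
    K,p,M=c or cal(n); v,u=np.mgrid[:D.shape[0],:D.shape[1]]
    P=np.stack([u,v,np.ones_like(u)],-1)@np.linalg.inv(K).T*D[...,None]
    return P@M.T+p
def save(n,im): cv2.imwrite("pics/"+n,im[...,::-1])
E
python3 - <<'E'
from h import *
print(read_state()); 
for n in("top","scene"):
    print(n,get_calibration(n)); im,D=get_image(n); save(n+"0.png",im); np.savez(n+"0.npz",im=im,D=D)
E
```

```text
pics
{'clock': 0.0, 'joints': array([ 1.51064302e+00,  3.85573527e-01,  6.63701149e-03, -5.10606712e-04,
       -1.19402755e+00, -2.58605598e-01]), 'joint_vel': array([-0.00059928, -0.00183333,  0.00061881,  0.0019284 ,  0.0003244 ,
       -0.00172562]), 'joint_efforts': array([ 3.98607353e-04, -3.92286372e+01,  1.88399291e+01,  4.18624163e+00,
       -4.71397885e-03, -2.14639229e-06]), 'position': array([195.65981295, 592.96497985, 230.21401227]), 'ee_rot': array([ 9.87310398e-01, -1.58798449e-01, -1.28755120e-04,  1.10204383e-03]), 'contact_force': array([-0.01525347, -0.78356437,  0.11890844]), 'wrist_torque': array([-0.03908709, -0.02122044, -0.01047443]), 'grasp_force': 0.0, 'gripper_width': 85.44698615050005}
top {'intrinsics': array([[488.44737108,   0.        , 276.60852095],
       [  0.        , 488.44737108, 206.11936003],
       [  0.        ,   0.        ,   1.        ]]), 'xyz': array([ 418.20600121,    3.36254399, 1165.43272634]), 'attitude': array([ 0.715785  , -0.69592281,  0.03854462, -0.0430998 ])}
scene {'intrinsics': array([[476.20538934,   0.        , 274.05123404],
       [  0.        , 476.20538934, 213.18233937],
       [  0.        ,   0.        ,   1.        ]]), 'xyz': array([1023.63243544,  492.03506878,  605.20432508]), 'attitude': array([ 0.32683502,  0.83657999, -0.40819179, -0.16337765])}
```

View pics/top0.png

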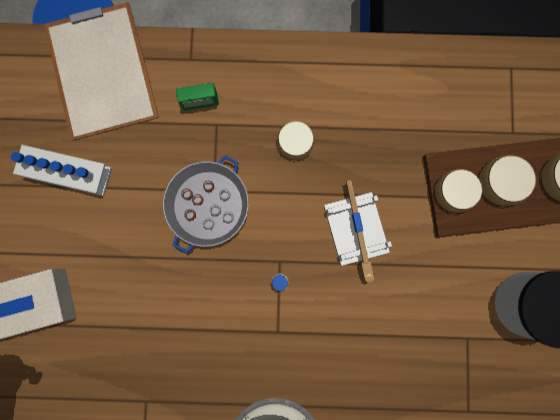

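View pics/scene0.png

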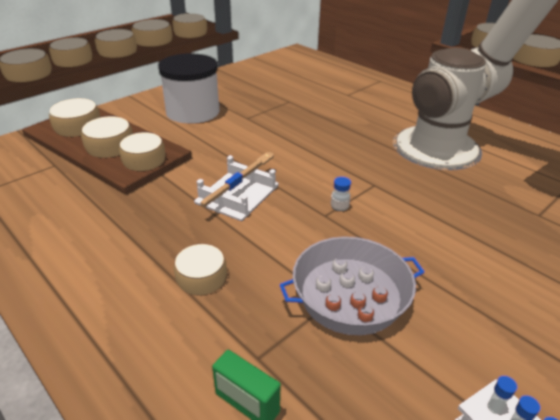

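Top view: the bowl is at about (206,204), with lugs at (229,163) and (184,245). The spoon's sleeve is at (358,223), its blade end at (368,280) and its tail at (350,183). The cheese is at (296,140) and the jar at (280,283). Brown pellets lie on the left and white ones on the right. The scene view agrees.

```bash
python3 - <<'E'
from h import *
f=np.load("top0.npz"); im,D=f["im"],f["D"]; c=cal("top"); P=cloud("top",D,c)
hsv=cv2.cvtColor(im,cv2.COLOR_RGB2HSV)
blue=cv2.inRange(hsv,(105,120,60),(130,255,255))
n,l,s,ce=cv2.connectedComponentsWithStats(blue)
for i in range(1,n):
    if s[i,4]>15 and 150<ce[i][0]<400: 
        m=l==i; print("blue",ce[i].round(1),s[i,4],ray("top",*ce[i],40,c).round(1),"z",np.median(P[m][:,2]).round(1),cv2.minAreaRect(np.argwhere(m)[:,::-1].astype(np.float32)))
def show(n,u,v,z): print(n,ray("top",u,v,z,c).round(1),"depthz",P[int(v),int(u)].round(1))
# bowl rim: points z 40-50 near
sel=(P[...,2]>41)&(P[...,2]<50); v,u=np.mgrid[:420,:560]
q=sel&(np.hypot(u-206,v-204)<60)
pts=P[q][:,:2]; (cx,cy),r=cv2.minEnclosingCircle(pts.astype(np.float32)); print("rim",cx,cy,r, np.c_[2*pts,np.ones(len(pts))].shape)
A=np.linalg.lstsq(np.c_[2*pts,np.ones(len(pts))],(pts**2).sum(1),rcond=None)[0]; print(A[:2],np.sqrt(A[2]+A[0]**2+A[1]**2))
for n,a in dict(tip=(368,280),tail=(350,183)).items(): show(n,*a,43)
show("cheese",296,140,40); show("jar",280,283,65)
# rest: white
w=cv2.inRange(hsv,(0,0,150),(180,60,255)); w[:, :320]=0; w[:,395:]=0; w[:190]=0;w[270:]=0
print("rest",cv2.minAreaRect(np.argwhere(w)[:,::-1].astype(np.float32)))
for z in(8,35):
  m=(w>0)&(abs(P[...,2]-z)<4); print(z,m.sum(),P[m][:,:2].mean(0),cv2.minAreaRect(P[m][:,:2].astype(np.float32)))
sp=cv2.inRange(hsv,(8,60,120),(22,255,255)); 
m=(P[...,2]>36)&(P[...,2]<60)&(abs(u-358)<30)&(v>170)&(v<290)
# spoon axis
k=m&(w==0); x=P[k][:,:2]; vx=cv2.fitLine(x.astype(np.float32),cv2.DIST_HUBER,0,.01,.01).ravel(); t=(x-vx[2:])@vx[:2]; print("spoon",vx,t.min(),t.max(),np.median(P[k][:,2]))
for a in [(187,195),(209,186),(197,200),(190,215),(225,196),(215,211),(228,217),(208,225)]: show("p",*a,25)
big=cv2.resize(im[140:300,150:400],None,fx=3.2,fy=3.2,interpolation=cv2.INTER_CUBIC); save("crop0.png",big)
E
```

```text
blue [369.  10.] 21 [1034.7 -198.4   40. ] z -535.7 ((369.0, 10.0), (20.0, 0.0), -90.0)
blue [230.2 162.1] 73 [649.5 124.3  40. ] z 42.3 ((229.43821716308594, 162.89889526367188), (19.71596336364746, 9.5399808883667), 32.0053825378418)
blue [357.1 222. ] 136 [ 517.  -174.2   40. ] z 51.1 ((357.0122375488281, 221.89022827148438), (18.229032516479492, 7.333519458770752), 77.90524291992188)
blue [181.4 245.8] 89 [450.7 228.8  40. ] z 42.2 ((181.95675659179688, 244.85946655273438), (20.587060928344727, 10.085580825805664), 27.89727020263672)
blue [279.2 282.6] 189 [373.6   1.5  40. ] z 64.4 ((279.0000305175781, 282.5000305175781), (14.849241256713867, 14.849241256713867), 45.0)
rim 549.5037231445312 177.7636260986328 121.84514617919922 (688, 3)
[549.23710064 177.00742311] 100.12215696850896
tip [ 385.2 -199.9   43. ] depthz [ 385.3 -199.3   46.3]
tail [ 607.2 -156.5   43. ] depthz [ 606.7 -156.1   46.1]
cheese [706.7 -28.7  40. ] depthz [707.1 -28.8  38.5]
jar [ 3.737e+02 -2.000e-01  6.500e+01] depthz [ 3.737e+02 -2.000e-01  6.580e+01]
rest ((358.25469970703125, 227.64151000976562), (64.
[... 152 characters left out ...]
906, 119.30081176757812), 16.636343002319336)
35 335 [ 505.48325415 -178.07293936] ((504.4720153808594, -177.9024200439453), (121.7867431640625, 97.17420959472656), 16.70395278930664)
spoon [ 9.7644758e-01  2.1575482e-01  4.9292560e+02 -1.7797427e+02] -115.32124275429746 123.63740724906079 45.91781074111714
p [570.9 224.7  25. ] depthz [573.7 228.6   4.7]
p [593.8 173.7  25. ] depthz [596.9 176.7   4.8]
p [559.7 200.5  25. ] depthz [562.2 203.9   5.4]
p [523.8 215.3  25. ] depthz [525.5 218.6   6.9]
p [571.  134.9  25. ] depthz [574.1 137.5   2.3]
p [534.9 157.   25. ] depthz [537.  159.8   3.7]
p [521.6 125.9  25. ] depthz [523.1 127.6   8.3]
p [501.5 171.9  25. ] depthz [503.  175.    4.5]
```

View pics/crop0.png

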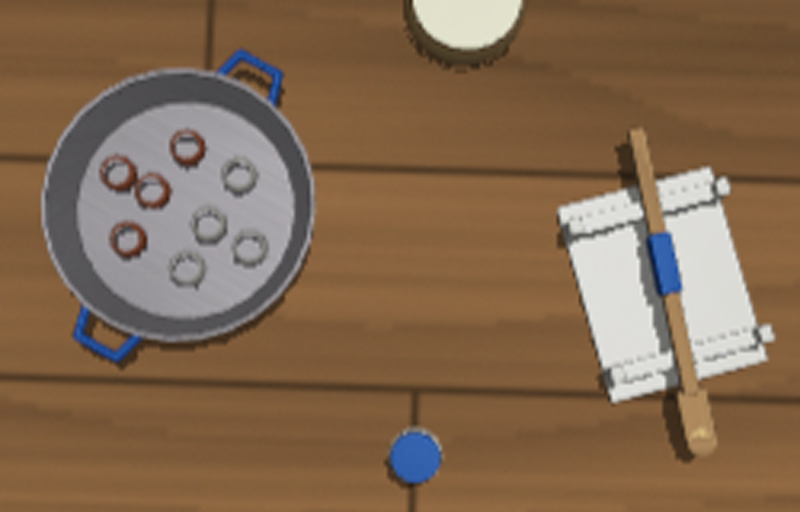

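The top view gives these positions in mm:
- **Bowl:** centre (549,177), rim radius 100, handle axis at azimuth −27.7°.
- **Rest:** (504.5,−177.8).
- **Sleeve:** (516.5,−172.8), top at 51, pointing 12.5°.

All sizes match the specification. I'll move above the spoon with the fingers set across it.

```bash
python3 -m creep '{"translation":[[16,-38,-2],[16,-38,-2],[16,-38,-2],[16,-38,-2],[16,-38,-2],[16,-38,-2],[16,-38,-2],[16,-38,-2]],"delta_rot":[[0,0,15],[0,0,15],[0,0,15],[0,0,15],[0,0,15],[0,0,15],[0,0,15],[0,0,15]],"hand":[8.5,8.5,8.5,8.5,8.5,8.5,8.5,8.5]}'; python3 -c "
from h import *
s=read_state();print(s['joints'],s['position'],R.from_quat(s['ee_rot']).as_matrix().round(3))"
```

```text
clock: 1.1
position: [355.9, 211.2, 211.0]
ee_rot: [1.0, -0.03, -0.0, 0.0]
contact_force: [0.5, -0.1, 0.4]
gripper_width: 84.8
grasp_force: 0.0
[ 9.31696720e-01  3.55486709e-02 -5.03260592e-01 -2.78174387e-04
 -1.03299769e+00  5.78233664e-01] [355.93292431 211.16578833 210.97348862] [[ 0.998 -0.061 -0.001]
 [-0.061 -0.998 -0.001]
 [-0.001  0.001 -1.   ]]
```

```bash
python3 -m creep '{"translation":[[16.1,-38.4,-9],[16.1,-38.4,-9],[16.1,-38.4,-9],[16.1,-38.4,-9],[16.1,-38.4,-9],[16.1,-38.4,-9],[16.1,-38.4,-9],[16.1,-38.4,-9]],"delta_rot":[[0,0,16],[0,0,16],[0,0,16],[0,0,16],[0,0,16],[0,0,16],[0,0,16],[0,0,16]],"hand":[8.5,8.5,8.5,8.5,8.5,8.5,8.5,8.5]}'; python3 - <<'E'
from h import *
s=read_state();print(s['joints'],s['position'],R.from_quat(s['ee_rot']).as_euler('ZYX',degrees=True))
c=cal("wrist"); im,D=get_image("wrist"); save("w1.png",im); P=cloud("wrist",D,c)
hsv=cv2.cvtColor(im,cv2.COLOR_RGB2HSV); b=cv2.inRange(hsv,(105,120,50),(130,255,255))
n,l,st,ce=cv2.connectedComponentsWithStats(b)
for i in range(1,n):
    if st[i,4]>300:
        m=l==i; print(ce[i],st[i],P[m].mean(0),np.median(P[m],0), cv2.minAreaRect(P[m][:,:2].astype(np.float32)))
E
```

```text
clock: 2.1
position: [517.5, -173.0, 119.1]
ee_rot: [0.994, 0.109, -0.001, -0.0]
contact_force: [-0.7, 0.6, 0.6]
gripper_width: 85.0
grasp_force: 0.0
[-2.54032939e-02  3.62428635e-01 -3.38585437e-01  1.68317459e-04
 -8.72713751e-01  1.81358399e+00] [ 517.53414657 -173.03987309  119.0670645 ] [ 1.24614640e+01  1.64808428e-01 -1.79966774e+02]
[283.96241345 225.82987141] [ 274  199   21   55 1011] [ 516.73048871 -173.91072239   52.02710304] [ 516.89040207 -173.92487952   51.8041457 ] ((538.0823974609375, -169.06394958496094), (88.99906921386719, 14.81502914428711), 13.331435203552246)
```

The wrist view confirms the sleeve at (516.8,−173.9), top at 52. I'll descend and close.

```bash
python3 -m creep '{"translation":[[-0.1,-0.05,-5],[-0.1,-0.05,-8],[-0.1,-0.05,-9.6],[-0.1,-0.05,-9.6],[-0.1,-0.05,-9.6],[-0.1,-0.05,-9.6],[-0.1,-0.05,-9.6],[-0.1,-0.05,-9.6]],"delta_rot":[[0,0,0],[0,0,0],[0,0,0],[0,0,0],[0,0,0],[0,0,0],[0,0,0],[0,0,0]],"hand":[8.5,8.5,8.5,8.5,5,2,1,1]}' && python3 -m creep '{"translation":[[0,0,0],[0,0,0],[0,0,0],[0,0,0]],"delta_rot":[[0,0,0],[0,0,0],[0,0,0],[0,0,0]],"hand":[1,1,1,1]}'
```

```text
clock: 3.15
position: [516.3, -171.2, 26.1]
ee_rot: [0.994, 0.111, 0.001, 0.0]
contact_force: [0.0, 0.4, 1.8]
gripper_width: 14.5
grasp_force: 58.6
clock: 3.65
position: [516.4, -171.1, 26.0]
ee_rot: [0.994, 0.111, 0.001, 0.0]
contact_force: [-0.4, 0.6, 5.5]
gripper_width: 15.1
grasp_force: 59.1
```

```bash
python3 -m creep '{"translation":[[0,0,2],[0,0,7],[0,0,13],[0,0,19],[0,0,23],[0,0,23],[0,0,23],[0,0,23]],"delta_rot":[[0,0,0],[0,0,0],[0,0,0],[0,0,0],[0,0,-10],[0,0,-20],[0,0,-30],[0,0,-40]],"hand":[1,1,1,1,1,1,1,1]}' && python3 -m creep '{"translation":[[0,5,0],[0,10,0],[0,15,0],[0,20,0],[0,25,0],[0,30,0],[0,30,0],[0,30,0]],"delta_rot":[[0,0,-10],[0,0,-20],[0,0,-30],[0,0,-40],[0,0,-50],[0,0,-60],[0,0,-70],[0,0,-80]],"hand":[1,1,1,1,1,1,1,1]}';  python3 - <<'E'
from h import *
s=read_state();print(s['joints'],s['position'],R.from_quat(s['ee_rot']).as_euler('ZYX',degrees=True))
for n in("top",): im,D=get_image(n); save("t2.png",im)
E
```

```text
clock: 4.65
position: [515.3, -170.8, 254.6]
ee_rot: [0.971, -0.239, -0.001, -0.0]
contact_force: [-0.1, 0.1, -1.0]
gripper_width: 15.0
grasp_force: 58.5
clock: 5.65
position: [515.2, 129.8, 254.3]
ee_rot: [-0.591, 0.807, 0.0, -0.001]
contact_force: [-0.5, -0.4, -1.8]
gripper_width: 15.1
grasp_force: 58.6
[ 5.51921207e-01  2.09614431e-01 -1.82156040e-01 -7.33928073e-04
 -1.18100893e+00 -8.57427717e-01] [515.19066187 129.80224305 254.27335562] [-1.07520196e+02 -6.04880077e-02  1.79896256e+02]
```

View pics/t2.png

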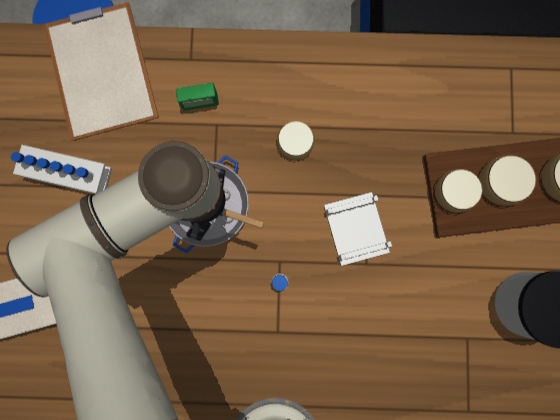

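The spoon is held and the rest is empty. The arm's offset forearm stands clear over the left side. Next I'll yaw the last 10° and tilt the blade down in the air.

```bash
python3 -m creep '{"translation":[[2,0,0],[5.6,0,0.5],[5.6,0,0.5]],"delta_rot":[[0,0,-5],[0,0,-10.2],[0,0,-10.2]],"hand":[1,1,1]}' && python3 -m creep '{"translation":[[0,0,0],[0,0,0],[0,0,0],[0,0,0],[0,0,0],[0,0,0],[0,0,0],[0,0,0]],"delta_rot":[[-8,4.2,0],[-17,8.9,0],[-25.5,13.4,0],[-34,17.9,0],[-42,22,0],[-50,26.3,0],[-57.5,30.2,0],[-57.5,30.2,0]],"hand":[1,1,1,1,1,1,1,1]}';  python3 - <<'E'
from h import *
s=read_state();print(s['joints'],s['position'],R.from_quat(s['ee_rot']).as_matrix().round(3))
for n in("scene","wrist"): im,D=get_image(n); save(n+"3.png",im); np.savez(n+"3.npz",im=im,D=D)
a=cv2.imread("pics/scene3.png"); b=cv2.imread("pics/wrist3.png"); cv2.imwrite("pics/c3.png",cv2.resize(np.hstack([a,b]),(800,300)))
E
```

```text
clock: 6.08
position: [573.2, 128.8, 259.1]
ee_rot: [-0.519, 0.855, 0.0, -0.001]
contact_force: [-0.7, 0.2, -0.3]
gripper_width: 15.0
grasp_force: 58.7
clock: 7.08
position: [571.1, 129.3, 256.4]
ee_rot: [-0.439, 0.719, -0.276, -0.463]
contact_force: [-0.1, -0.2, -0.2]
gripper_width: 14.9
grasp_force: 58.7
[ 0.67233087  0.76526929  0.15853149  0.41960341 -2.03176119 -1.18271752] [571.11430322 129.2678131  256.44829916] [[-0.186 -0.887 -0.424]
 [-0.375  0.462 -0.804]
 [ 0.908  0.01  -0.418]]
```

View pics/c3.png

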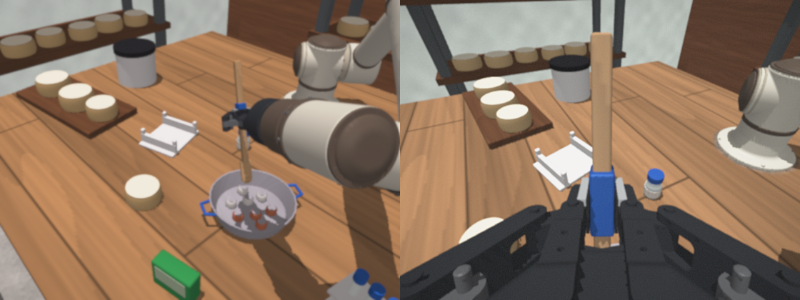

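The left half (scene) shows the spoon steep over the bowl, with its tip near full-size pixel (345,255) and the bowl clear below. I'll check the tip position by depth against the computed (603.5,193.8,135.6).

```bash
python3 - <<'E'
from h import *
f=np.load("scene3.npz"); P=cloud("scene",f["D"]); im=f["im"]
hsv=cv2.cvtColor(im,cv2.COLOR_RGB2HSV)
v,u=np.mgrid[:420,:560]
m=(abs(u-343)<25)&(v>170)&(v<290)&(hsv[...,0]>6)&(hsv[...,0]<24)&(hsv[...,1]>70)&(P[...,2]>90)&(P[...,2]<240)
x=P[m]; print(m.sum(),x.min(0),x.max(0))
lo=x[x[:,2]<np.percentile(x[:,2],4)]; print("tip",lo.mean(0)); 
l=cv2.fitLine(x.astype(np.float32),cv2.DIST_HUBER,0,.01,.01).ravel(); print(l)
k=np.argwhere(m); print(k[k[:,0]>k[:,0].max()-3])
E
```

```text
841 [580.17141354 149.75945214 139.3008099 ] [611.38818562 198.84982062 239.06461128]
tip [604.48119674 194.89262959 143.35468305]
[-1.7177606e-01 -3.5894802e-01  9.1741449e-01  5.9590466e+02
  1.7719608e+02  1.8832832e+02]
[[253 340]
 [253 341]
 [253 342]
 [253 343]
 [253 344]
 [253 345]
 [253 346]
 [253 347]
 [253 348]
 [253 349]
 [254 341]
 [254 342]
 [254 343]
 [254 344]
 [254 345]
 [254 346]
 [254 347]
 [254 348]
 [255 343]
 [255 344]
 [255 345]
 [255 346]]
```

Consistent to within 3 mm. I'll enter behind the +x-end brown pellet, at bowl-frame (36,50), and go down in stages.

```bash
python3 -m creep '{"translation":[[0.05,1,-2],[0.05,1,-5],[0.05,1,-7.5],[0.05,1,-9],[0.05,1,-10],[0.05,1,-10.7],[0.05,1,-11.4],[0.05,1,-11.4]],"delta_rot":[[0,0,0],[0,0,0],[0,0,0],[0,0,0],[0,0,0],[0,0,0],[0,0,0],[0,0,0]],"hand":[1,1,1,1,1,1,1,1]}' && python3 -m creep '{"translation":[[0,0,-0.2],[0,0,-0.4],[0,0,-0.6],[0,0,-0.8],[0,0,-0.8]],"delta_rot":[[0,0,0],[0,0,0],[0,0,0],[0,0,0],[0,0,0]],"hand":[1,1,1,1,1]}'
```

```text
clock: 8.18
position: [572.3, 138.9, 146.1]
ee_rot: [-0.438, 0.721, -0.277, -0.46]
contact_force: [0.3, 0.9, -0.3]
gripper_width: 15.2
grasp_force: 58.7
clock: 8.8
position: [572.3, 139.0, 138.1]
ee_rot: [-0.438, 0.721, -0.277, -0.46]
contact_force: [-0.0, -0.3, -1.1]
gripper_width: 15.0
grasp_force: 58.7
```

```bash
python3 -m creep '{"translation":[[0,0,-0.2],[0,0,-0.4],[0,0,-0.5],[0,0,-0.5]],"delta_rot":[[0,0,0],[0,0,0],[0,0,0],[0,0,0]],"hand":[1,1,1,1]}' | egrep 'pos|contact'; python3 -m creep '{"translation":[[0,0,-0.1],[0,0,-0.1]],"delta_rot":[[0,0,0],[0,0,0]],"hand":[1,1]}'| egrep 'pos|contact'; python3 -m creep '{"translation":[[0,0,-0.1],[0,0,-0.1]],"delta_rot":[[0,0,0],[0,0,0]],"hand":[1,1]}'| egrep 'pos|contact'
```

```text
position: [572.3, 139.0, 133.2]
contact_force: [0.0, 0.5, 1.0]
position: [572.3, 139.0, 132.3]
contact_force: [-0.3, 0.3, -0.4]
position: [572.3, 139.0, 131.2]
contact_force: [0.4, 0.3, -0.9]
```

```bash
for i in 1; do python3 -m creep '{"translation":[[0,0,-0.1],[0,0,-0.1]],"delta_rot":[[0,0,0],[0,0,0]],"hand":[1,1]}'| egrep 'pos|contact'; done; python3 -m creep '{"translation":[[0,0,-0.1],[0,0,-0.1]],"delta_rot":[[0,0,0],[0,0,0]],"hand":[1,1]}'| egrep 'pos|contact'; python3 -m creep '{"translation":[[0,0,-0.05],[0,0,-0.05]],"delta_rot":[[0,0,0],[0,0,0]],"hand":[1,1]}'| egrep 'pos|contact'
```

```text
position: [572.3, 139.0, 130.2]
contact_force: [-1.3, 0.4, -1.5]
position: [572.3, 139.0, 129.2]
contact_force: [0.3, -0.7, -0.7]
position: [572.4, 139.0, 128.8]
contact_force: [0.0, 0.2, -0.5]
```

```bash
python3 -m creep '{"translation":[[0,0,-0.05],[0,0,-0.05]],"delta_rot":[[0,0,0],[0,0,0]],"hand":[1,1]}'| egrep 'pos|contact'; python3 -m creep '{"translation":[[0,0,-0.05],[0,0,-0.05]],"delta_rot":[[0,0,0],[0,0,0]],"hand":[1,1]}'| egrep 'pos|contact'; python3 -m creep '{"translation":[[0,0,-0.05],[0,0,-0.05]],"delta_rot":[[0,0,0],[0,0,0]],"hand":[1,1]}'| egrep 'pos|contact'
```

```text
position: [572.3, 139.0, 128.3]
contact_force: [-0.1, -0.2, -0.7]
position: [572.3, 139.0, 127.8]
contact_force: [0.6, -0.1, -1.2]
position: [572.4, 139.0, 127.3]
contact_force: [-0.4, 0.1, -0.2]
```

```bash
python3 -m creep '{"translation":[[0,0,-0.05],[0,0,-0.05]],"delta_rot":[[0,0,0],[0,0,0]],"hand":[1,1]}'| egrep 'pos|contact'; python3 -c "
from h import *
s=read_state();print(s['wrist_torque'])"
```

```text
position: [572.4, 139.0, 127.1]
contact_force: [-0.6, -0.1, -0.1]
[ 1.45293114e+00 -7.64790749e-01 -6.38553222e-04]
```

```bash
python3 -m creep '{"translation":[[0,0,-0.05],[0,0,-0.05]],"delta_rot":[[0,0,0],[0,0,0]],"hand":[1,1]}'| egrep 'pos|contact';  python3 -c "
from h import *
s=read_state();print(s['wrist_torque'])"; python3 -m creep '{"translation":[[0,0,-0.05],[0,0,-0.05]],"delta_rot":[[0,0,0],[0,0,0]],"hand":[1,1]}'| egrep 'pos|contact'; python3 -c "
from h import *
s=read_state();print(s['wrist_torque'])"
```

```text
position: [572.4, 138.9, 126.9]
contact_force: [-0.5, 0.6, 2.1]
[ 1.13293186 -0.5064229  -0.07529646]
position: [572.4, 138.8, 126.6]
contact_force: [-1.6, -0.7, 4.8]
[ 0.57372963 -0.2305856  -0.10008308]
```

Floor contact made, about 6 N, held. I'll raise 5 mm and push the brown pellet across the line (−y stroke, 44 mm).

```bash
python3 -m creep '{"translation":[[0,0,0],[0,0,0.25],[0,0,0.5],[0,0,0.5]],"delta_rot":[[0,0,0],[0,0,0],[0,0,0],[0,0,0]],"hand":[1,1,1,1]}'| egrep 'pos|contact'; python3 -m creep '{"translation":[[-0.15,-0.33,0],[-0.3,-0.67,0],[-0.45,-1,0],[-0.6,-1.35,0],[-0.75,-1.7,0],[-0.9,-2.02,0],[-0.9,-2.02,0]],"delta_rot":[[0,0,0],[0,0,0],[0,0,0],[0,0,0],[0,0,0],[0,0,0],[0,0,0]],"hand":[1,1,1,1,1,1,1]}'| egrep 'pos|contact'; python3 -m creep '{"translation":[[-0.15,-0.33,0],[-0.3,-0.67,0],[-0.45,-1,0],[-0.6,-1.35,0],[-0.75,-1.7,0],[-0.9,-2.02,0],[-0.9,-2.02,0]],"delta_rot":[[0,0,0],[0,0,0],[0,0,0],[0,0,0],[0,0,0],[0,0,0],[0,0,0]],"hand":[1,1,1,1,1,1,1]}'
python3 - <<'E'
from h import *
im,D=get_image("scene"); save("s4.png",cv2.resize(im[180:360,240:480],None,fx=2.5,fy=2.5)); np.savez("s4.npz",im=im,D=D)
E
```

```text
position: [572.4, 139.2, 130.3]
contact_force: [1.3, 0.5, -0.0]
position: [563.2, 118.5, 130.9]
contact_force: [1.4, -0.1, -1.4]
clock: 14.3
position: [554.2, 98.3, 130.9]
ee_rot: [-0.438, 0.721, -0.277, -0.46]
contact_force: [0.4, 0.2, -0.6]
gripper_width: 14.9
grasp_force: 58.7
```

View pics/s4.png

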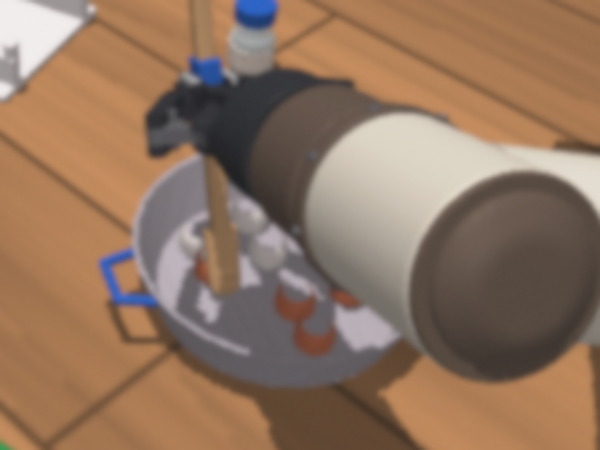

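The brown pellet (crop pixel (203,268)) now lies ahead of the blade, among the whites. I'll back off, lift and move towards the −x/−y entry, then measure the pellets.

```bash
python3 -m creep '{"translation":[[0.45,0.9,0.5],[0.45,0.9,3],[0.45,0.9,6],[0.45,0.9,8],[-2,0,9],[-6,-2.5,9],[-9,-4.5,9],[-9,-4.5,9]],"delta_rot":[[0,0,0],[0,0,0],[0,0,0],[0,0,0],[0,0,0],[0,0,0],[0,0,0],[0,0,0]],"hand":[1,1,1,1,1,1,1,1]}'
cat > pel.py <<'E'
from h import *
B=np.array([549.2,177.]); U=np.array([.885,-.465]); N=np.array([.465,.885])
def pel(n,im,c=None):
    c=c or cal(n); hsv=cv2.cvtColor(im,cv2.COLOR_RGB2HSV)
    br=cv2.inRange(hsv,(0,90,50),(10,255,255))|cv2.inRange(hsv,(172,90,50),(180,255,255))
    cn,l,s,ce=cv2.connectedComponentsWithStats(br)
    for i in range(1,cn):
        p=ray(n,*ce[i],18,c)[:2]-B
        if s[i,4]>12 and np.hypot(*p)<100: print("brown",ce[i].round(),s[i,4],"bowl xy",round(p@U),round(p@N))
E
python3 - <<'E'
from pel import *
im,D=get_image("scene"); pel("scene",im); save("s5.png",cv2.resize(im[180:360,240:480],None,fx=2.5,fy=2.5,interpolation=cv2.INTER_CUBIC)); np.savez("s5.npz",im=im,D=D)
im,D=get_image("top"); pel("top",im); a=cv2.resize(im[150:260,150:260],None,fx=4,fy=4); save("t5.png",a)
x=cv2.imread("pics/s5.png"); y=cv2.resize(a[...,::-1],(300,300)); x=cv2.resize(x,(480,360)); o=np.zeros((360,790,3),np.uint8); o[:, :480]=x; o[:300,485:785]=y; cv2.imwrite("pics/c5.png",o)
E
```

```text
clock: 15.35
position: [462.7, 52.5, 222.5]
ee_rot: [-0.438, 0.721, -0.277, -0.46]
contact_force: [0.5, 0.3, 0.6]
gripper_width: 15.0
grasp_force: 58.8
brown [325. 288.] 102 bowl xy 44 -11
brown [379. 297.] 119 bowl xy -36 31
brown [361. 310.] 223 bowl xy 3 48
```

View pics/c5.png

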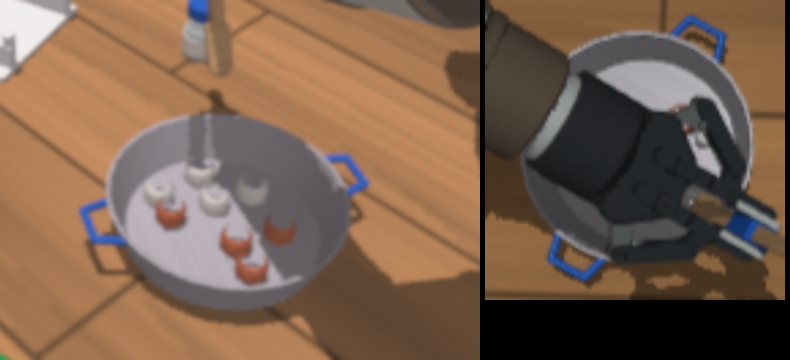

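The bowl is clearly visible. The pushed brown pellet is at crop (170,213). The whites are at (158,190), (201,172), (213,200) and (252,190), and the other browns at (236,242), (280,230) and (251,268). I'll convert these to bowl coordinates.

```bash
python3 - <<'E'
from pel import *
c=cal("scene"); f=np.load("s5.npz")
for n,x,y in [("b",170,213),("b",236,242),("b",280,230),("b",251,268),("w",158,190),("w",201,172),("w",213,200),("w",252,190)]:
    p=ray("scene",240+x/2,180+y/2,18,c)[:2]-B; print(n,round(p@U),round(p@N))
hsv=cv2.cvtColor(f["im"],cv2.COLOR_RGB2HSV); b=cv2.inRange(hsv,(105,120,60),(130,255,255))
n,l,s,ce=cv2.connectedComponentsWithStats(b)
f0=np.load("scene0.npz");b0=cv2.inRange(cv2.cvtColor(f0["im"],cv2.COLOR_RGB2HSV),(105,120,60),(130,255,255)); n0,l0,s0,c0=cv2.connectedComponentsWithStats(b0)
for C,S in((ce,s),(c0,s0)):
  print([(ray("scene",*C[i],40,c)[:2].round(),S[i,4]) for i in range(1,len(C)) if S[i,4]>20 and 270<C[i][0]<450 and C[i][1]>220])
P=cloud("scene",f["D"],c); s_=read_state(); M=R.from_quat(s_["ee_rot"]).as_matrix(); t=s_["position"]-15*M[:,2]-140*M[:,0]; print("tip",t,(t[:2]-B)@U,(t[:2]-B)@N)
E
```

```text
b 42 -14
b 1 30
b -39 27
b 0 58
w 43 -42
w -1 -53
w 1 -19
w -36 -21
[(array([448., 230.]), np.int32(80)), (array([649., 129.]), np.int32(112))]
[(array([448., 230.]), np.int32(78)), (array([649., 129.]), np.int32(112))]
tip [498.42821535 118.83446333 101.42995383] -17.886054862357195 -75.08537981046129
```

The bowl has not moved. The brown pellet is at y≈−18, allowing for the view's bias of about +5, so it is well across. Now the white stroke: enter at bowl-frame (−38,−51) and push +y by 54 mm.

```bash
python3 -m creep '{"translation":[[-0.65,3.05,0],[-0.65,3.05,-2],[-0.65,3.05,-4.5],[-0.65,3.05,-6.5],[-0.65,3.05,-7.5],[-0.65,3.05,-8.4],[-0.65,3.05,-9.1],[-0.65,3.05,-9.1]],"delta_rot":[[0,0,0],[0,0,0],[0,0,0],[0,0,0],[0,0,0],[0,0,0],[0,0,0],[0,0,0]],"hand":[1,1,1,1,1,1,1,1]}'| egrep 'pos|contact'; python3 -m creep '{"translation":[[0.15,0.3,0],[0.35,0.68,0],[0.55,1.05,0],[0.75,1.44,0],[0.95,1.82,0],[1.1,2.1,0],[1.25,2.39,0],[1.25,2.39,0]],"delta_rot":[[0,0,0],[0,0,0],[0,0,0],[0,0,0],[0,0,0],[0,0,0],[0,0,0],[0,0,0]],"hand":[1,1,1,1,1,1,1,1]}'| egrep 'pos|contact'; python3 -m creep '{"translation":[[0.15,0.3,0],[0.35,0.68,0],[0.55,1.05,0],[0.75,1.44,0],[0.95,1.82,0],[1.1,2.1,0],[1.25,2.39,0],[1.25,2.39,0]],"delta_rot":[[0,0,0],[0,0,0],[0,0,0],[0,0,0],[0,0,0],[0,0,0],[0,0,0],[0,0,0]],"hand":[1,1,1,1,1,1,1,1]}'| egrep 'clock|pos|contact'; python3 -m creep '{"translation":[[-0.45,-0.9,0.3],[-0.45,-0.9,3],[-0.45,-0.9,6],[-0.45,-0.9,9],[-3,-5,12],[-6,-9,14],[-7,-12,14],[-7,-12,14]],"delta_rot":[[0,0,0],[0,0,0],[0,0,0],[0,0,0],[0,0,0],[0,0,0],[0,0,0],[0,0,0]],"hand":[1,1,1,1,1,1,1,1]}'
python3 - <<'E'
from pel import *
im,D=get_image("scene"); pel("scene",im); save("s6.png",cv2.resize(im[180:360,240:480],None,fx=2.5,fy=2.5,interpolation=cv2.INTER_CUBIC)); np.savez("s6.npz",im=im,D=D)
E
```

```text
position: [457.9, 84.0, 129.7]
contact_force: [0.8, 0.4, -0.3]
position: [470.5, 108.2, 129.8]
contact_force: [-0.3, -0.6, 0.2]
clock: 18.45
position: [483.0, 132.1, 129.7]
contact_force: [-0.4, -0.9, -0.9]
clock: 19.45
position: [411.0, 9.6, 270.7]
ee_rot: [-0.437, 0.722, -0.276, -0.46]
contact_force: [-0.1, 0.1, -1.3]
gripper_width: 15.5
grasp_force: 58.8
brown [325. 288.] 102 bowl xy 44 -11
brown [361. 310.] 223 bowl xy 3 48
brown [385. 305.] 120 bowl xy -38 49
```

View pics/s6.png

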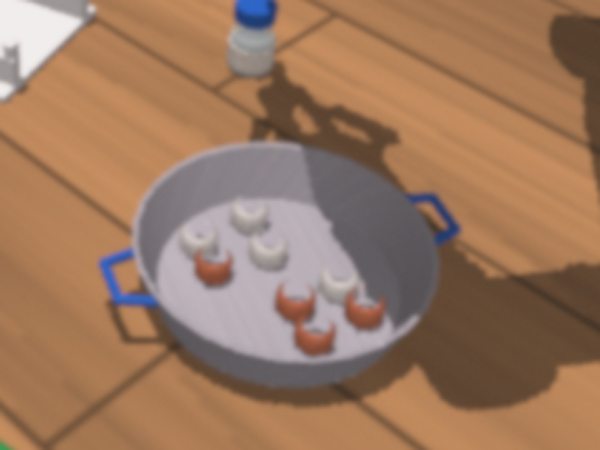

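All eight pellets are in the bowl. The pushed white one at crop (340,284) sits with the browns, and one brown at (213,267) sits with the whites. Now I'll untilt, yaw back and go over the rest.

```bash
python3 -m creep '{"translation":[[1,-1,0],[2,-2,0],[3,-3,0],[4,-4,0],[5,-5,0],[6,-6,0],[6,-7,0],[6,-7,0]],"delta_rot":[[8,-4.2,0],[17,-8.9,0],[25.5,-13.4,0],[34,-17.9,0],[42,-22,0],[50,-26.3,0],[57.5,-30.2,0],[57.5,-30.2,0]],"hand":[1,1,1,1,1,1,1,1]}'; python3 -m creep '{"translation":[[0.5,-1,0],[1,-2,0],[2,-4,0],[3,-6,0],[4,-8,0],[4.5,-10,0],[4.5,-11,0],[4.5,-11,0]],"delta_rot":[[0,0,10],[0,0,20],[0,0,30],[0,0,40],[0,0,50],[0,0,60],[0,0,70],[0,0,80]],"hand":[1,1,1,1,1,1,1,1]}'; python3 -m creep '{"translation":[[0,0,0],[0,0,0],[0,0,0],[0,0,0],[0,0,0],[0,0,0],[0,0,0]],"delta_rot":[[0,0,10],[0,0,20],[0,0,30],[0,0,40],[0,0,50],[0,0,60],[0,0,60]],"hand":[1,1,1,1,1,1,1]}'; python3 - <<'E'
from h import *
s=read_state();print(s['joints'],s['position'],R.from_quat(s['ee_rot']).as_euler('ZYX',degrees=True))
from pel import *
im,D=get_image("top"); save("t7.png",im); pel("top",im); np.savez("t7.npz",im=im,D=D)
hsv=cv2.cvtColor(im,cv2.COLOR_RGB2HSV)
E
```

```text
clock: 20.5
position: [472.7, -59.5, 270.8]
ee_rot: [-0.518, 0.856, -0.0, 0.001]
contact_force: [0.5, 0.3, -0.5]
gripper_width: 15.1
grasp_force: 58.7
clock: 21.5
position: [518.3, -167.9, 268.7]
ee_rot: [0.948, -0.318, -0.001, 0.001]
contact_force: [0.2, -0.4, -0.9]
gripper_width: 14.9
grasp_force: 58.7
clock: 22.38
position: [518.3, -167.3, 269.0]
ee_rot: [0.981, 0.195, -0.001, 0.0]
contact_force: [0.3, -0.7, -0.4]
gripper_width: 15.2
grasp_force: 58.7
[-1.39402878e-02  2.23261470e-01 -1.27278567e-01  7.53821296e-04
 -1.22256032e+00  1.97726929e+00] [ 518.29887636 -167.25214946  269.04521888] [ 2.25052690e+01  1.37297635e-01 -1.79985064e+02]
brown [193. 198.] 71 bowl xy -2 38
brown [223. 194.] 29 bowl xy 40 -19
brown [184. 212.] 31 bowl xy -41 40
```

```bash
python3 -m creep '{"translation":[[0.5,-0.5,-5],[0.5,-0.5,-10],[0.5,-0.5,-15],[0.5,-0.5,-19],[0.5,-0.5,-21.5],[0.5,-0.5,-22.5],[0.5,-0.5,-22.5],[0.5,-0.5,-22.5]],"delta_rot":[[0,0,-6.5],[0,0,-6.5],[0,0,-6.5],[0,0,-6.5],[0,0,-6.5],[0,0,-6.5],[0,0,-6.5],[0,0,-6.5]],"hand":[1,1,1,1,1,1,1,1]}'; python3 - <<'E'
from h import *
im,D=get_image("scene"); save("s8.png",cv2.resize(im[130:250,170:330],None,fx=4,fy=4,interpolation=cv2.INTER_CUBIC)); P=cloud("scene",D)
hsv=cv2.cvtColor(im,cv2.COLOR_RGB2HSV)
E
```

```text
clock: 23.42
position: [523.9, -173.1, 46.0]
ee_rot: [0.99, 0.139, 0.001, 0.0]
contact_force: [-0.5, -0.9, -0.3]
gripper_width: 15.1
grasp_force: 58.7
```

View pics/s8.png

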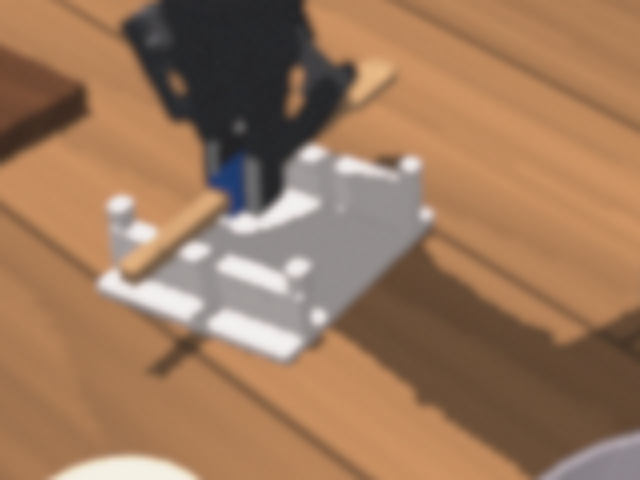

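The spoon is level over the rest and between the lips: tail at (125,270), blade at (375,85). I'll lower it and release.

```bash
python3 -m creep '{"translation":[[0,0,-0.6],[0,0,-1.2],[0,0,-1.6],[0,0,-1.7],[0,0,-1.7]],"delta_rot":[[0,0,0],[0,0,0],[0,0,0],[0,0,0],[0,0,0]],"hand":[1,1,1,1,1]}'| egrep 'pos|contact'; python3 -m creep '{"translation":[[0,0,-0.05],[0,0,-0.1],[0,0,-0.15],[0,0,-0.15]],"delta_rot":[[0,0,0],[0,0,0],[0,0,0],[0,0,0]],"hand":[1,1,1,1]}'| egrep 'pos|contact'
```

```text
position: [522.9, -173.1, 27.7]
contact_force: [-0.9, 0.6, -0.4]
position: [522.8, -173.1, 26.3]
contact_force: [0.2, -0.7, -0.3]
```

```bash
python3 -m creep '{"translation":[[0,0,-0.1],[0,0,-0.1],[0,0,-0.1],[0,0,-0.1],[0,0,-0.1],[0,0,-0.1],[0,0,-0.1],[0,0,-0.1]],"delta_rot":[[0,0,0],[0,0,0],[0,0,0],[0,0,0],[0,0,0],[0,0,0],[0,0,0],[0,0,0]],"hand":[1,1,2,3,4.5,6,6,6]}'; python3 -m creep '{"translation":[[0,0,1],[0,0,3],[0,0,7],[0,0,12],[0,0,18],[-3,-3,22],[-7,-8,22],[-12,-12,22]],"delta_rot":[[0,0,0],[0,0,0],[0,0,0],[0,0,0],[0,0,0],[0,0,0],[0,0,0],[0,0,0]],"hand":[6,6,6,6,6,6,6,6]}'; python3 -m creep '{"translation":[[-2,-5,0],[-2,-8,0],[-2,-12,0],[-2,-12,0],[-2,-12,0],[-2,-12,0]],"delta_rot":[[0,0,0],[0,0,0],[0,0,0],[0,0,0],[0,0,0],[0,0,0]],"hand":[6,6,6,6,6,6]}'
python3 - <<'E'
from pel import *
im,D=get_image("top"); pel("top",im); c=cal("top"); P=cloud("top",D,c); save("t9.png",cv2.resize(im[140:300,150:400],None,fx=3.2,fy=3.2,interpolation=cv2.INTER_CUBIC))
hsv=cv2.cvtColor(im,cv2.COLOR_RGB2HSV); v,u=np.mgrid[:420,:560]
w=cv2.inRange(hsv,(0,0,140),(180,60,255))
k=(P[...,2]>36)&(P[...,2]<60)&(abs(u-358)<30)&(v>170)&(v<290)&(w==0); x=P[k]
l=cv2.fitLine(x.astype(np.float32),cv2.DIST_HUBER,0,.01,.01).ravel(); t=(x-l[3:])@l[:3]; print("spoon",l,t.min(),t.max(),"centre",l[3:]+l[:3]*(t.min()+t.max())/2)
b=cv2.inRange(hsv,(105,120,50),(130,255,255)); 
n,lb,s,ce=cv2.connectedComponentsWithStats(b)
for i in range(1,n):
    if s[i,4]>25 and 150<ce[i][0]<400: print(ce[i],s[i,4])
E
```

```text
clock: 25.6
position: [522.9, -173.1, 25.3]
ee_rot: [0.99, 0.139, 0.0, -0.0]
contact_force: [-0.2, 0.2, -0.6]
gripper_width: 60.0
grasp_force: 0.0
clock: 26.6
position: [404.4, -292.3, 246.8]
ee_rot: [0.99, 0.14, 0.001, 0.001]
contact_force: [0.1, -0.5, 0.0]
gripper_width: 59.8
grasp_force: 0.0
clock: 27.35
position: [385.3, -410.3, 245.7]
ee_rot: [0.99, 0.14, 0.0, 0.0]
contact_force: [0.4, -0.8, 0.6]
gripper_width: 60.0
grasp_force: 0.0
brown [193. 198.] 69 bowl xy -2 38
brown [224. 195.] 22 bowl xy 41 -23
brown [184. 212.] 31 bowl xy -41 40
spoon [ 9.6032321e-01  2.7840236e-01  1.6478878e-02  4.8963116e+02
 -1.8060017e+02  4.6459858e+01] -106.3594245244859 133.21969126081717 centre [ 502.5284334  -176.86119315   46.68117146]
[364.5  15.5] 320
[230.19178082 162.1369863 ] 73
[356.40441176 219.49264706] 136
[181.47126437 245.91954023] 87
[279.2606383  282.59042553] 188
```

View pics/t9.png

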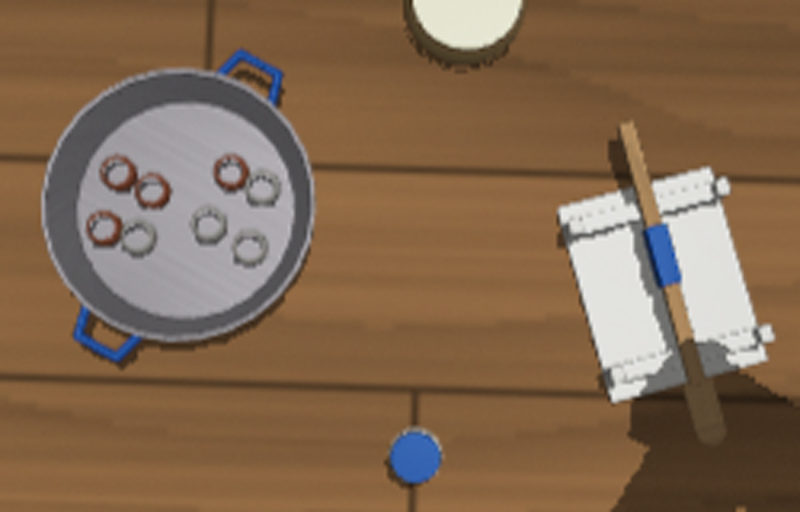

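The top view shows the spoon across both bars, centred, with about 46 mm top height. One brown pellet at (231,172) is on the white side of the handle line. One white pellet at (139,237) is on the brown side, by about 15 mm. The bowl, jar and cheese have not moved.

```bash
python3 -c "
from bench import job_done; print(job_done())"
```

```text
the job is handed in; nothing more can be done
None
```

I stirred the pellets to the bowl's floor, leaving a brown and a white one on each side of the handle line, laid the spoon back across both bars of its rest, and handed the job in at about 27 s; no verdict was returned.

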